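# Lift the loaded specimen tote and hold it level

### The arm

A 6-joint arm with a two-finger parallel gripper is mounted at the origin on a cart in front of the work surface, level with it; the furniture and walls round the work are solid. World frame = base frame: x ahead of the robot, y to its left, z up, the work surface at z = 0. Lengths are in m, angles in rad, forces in N, time in s.
With the tool pointing down it reaches from about 0.375 to 0.75 m from the base axis. Payload 9 kg.
Tool frame: the origin (TCP) lies midway between the tips of the shut fingers; the grasp point (between the pads) lies 19 mm behind it (arm.tcp_to_grasp is the distance from the TCP to the grasp point, in m); z points along the fingers, y is the line along which they close (so a half turn about z gives the same grasp; the last joint's range is limited). The gripper opens to 85 mm and grips with 20 to 120 N. Pads are 22 mm wide; open, the fingers measure 114 mm over their backs; the gripper's body (76 mm by 85 mm) begins 54 mm behind the grasp point. The pads swing forward as they close: fully open they stand 13 mm farther back than shut.
Start: joints at [1.072, 0.104, 0.097, 1.564, 0, 1.353], TCP at [0.166, 0.577, 0.231] pointing down, gripper open.
Joint ranges: [-2.99, 2.99], [-0.84, 1.86], [-1.1, 1.16], [-1.84, 2.11], [-1.51, 1.56], [-3.14, 3.14]. Speed limits (rad/s): [2.22, 2.22, 2.57, 3.14, 3.14, 3.14].

### API

Orientations are given as a unit quaternion [x, y, z, w].
In Python, from cell import arm, optics, recognise, masks_of, mark_of gives the robot as it stands.
- The arm moves only by the tool servo_tool, never from a script. Its argument "commands" is one flat list of numbers, 7 for each row, row after row: the gripper's target within -1 to 1 (shut at 1, half-way at 0, fully open at -1), then the shift along the world's x, y, z in m, then the turn, a rotation vector about the world's x, y, z in degrees. A call has exactly 8 rows; each row shifts and turns the commanded pose from where the row before left it; what a row does not reach is not made up. A row lasts 1/12 s, in which the tool goes at most 41.7 mm and 7.16 degrees, less where a joint would pass 70% of its speed; a pose out of reach is approached as far as the arm can. A call is refused whole if a number of a shift passes 0.0417 or a number of a turn 7.16, either way. A call with a gripper value outside its range is refused whole. The fingers move at their own pace and stop on an object; "force" is the grip in N (left out, the last holds). Time passes only in rows, so rows that do not move let the fingers close, or fill a call up. It gives the time, the measured TCP pose, the force, the opening and the grip force at its end, in the units of the state.
- arm.get_state(): the state, without advancing time (a new reading comes with each control period).
- optics.grab_frame(name): name is "scene" or "top" or "wrist"; returns the picture (480x640x3 uint8, red, green, blue); there is no depth.
- optics.get_calibration(name): a dict with "fx", "fy", "cx", "cy" (pixels), "pose" (4x4, takes a point from camera to world coordinates). Camera axes: x right, y down, z forward; pixel columns grow to the right and rows downward; lengths in m; the calibration is good to about 2 mm. A picture is of the moment at which its call begins: read the wrist's pose just before it. get_calibration takes no time and is no camera call; for the wrist camera it gives the pose at the moment of the call.
- arm.job_done(): hands the job in; it is judged then, once.
Trained networks look in the newest picture that a camera, given by its name, has taken for a name from the list of things; names that differ only in an ending like _2 or _b are one class to them, and where a whole thing is asked for, a point or a joint stands for the part that bears it (a point fixed in the world has none). Each returns a list of dicts, best first, with "confidence" (0 to 1); they miss things now and then, are a little off and sometimes report something else, mostly with a low value. They report only what shows in the picture. A call takes as long as a camera call. They do not tell look-alikes from the thing itself.
- recognise(camera, target): "centre" ([column, row] as shares, 0 to 1, of the picture: columns of its width, rows of its height, amid what is visible of it).
- masks_of(camera, target): "pixels" (480x640 bool, what is visible of it) and "centre" ([column, row] as shares, 0 to 1, of the picture: columns of its width, rows of its height, amid what is visible of it).
- mark_of(camera, target): "centre" ([column, row] as shares, 0 to 1, of the picture: columns of its width, rows of its height: a listed point, or the origin of a listed thing).
The state is a dict: "time": time; "qpos": joint angles; "qd": joint speeds; "joint_efforts": joint torques, N m; "ee_pos": TCP position; "ee_rot": TCP orientation; "wrist_force": force on the tool from outside, world axes, zero at the start; "ft_torque": the same for the moment, N m; "gripper_width": finger opening in m; "gripper_force": force on a finger pad.
Only numpy, scipy, OpenCV 4.12 (cv2) and the standard library are available. Lean on these libraries where they do the work, as an engineer would, in place of code of your own. Each camera call takes 0.05 s, during which the arm holds its last target. There are 200 camera calls.

### The job

Grip the loaded wooden tote gently by its long handle bar (squeeze it with a grip of no more than about 70 N, and do not touch the steel weight or the resin specimen in it), lift it so that its underside is about 10 cm above the bench and keep it level all the way, mind that the heavy weight stands towards one end. Finish while still holding it there in the air, level and steady, with its load standing in it; leave the bottle, the tin and the magnifier alone.

Things in the scene. Friction and masses are not known exactly. Their poses are not given: they have to be found in the camera images.
- tote: Wooden tote, 176 x 72 mm tray, 125 mm high, 0.25 kg, balanced about its middle, between the force stand (left) and the 0.38 m tall press (right; swing in round its front). Origin: centre of underside; x along its length and handle bar, z up. Floor 10 mm up, rim 24 mm. End plates 8 x 44 mm, 125 mm high: upright at x = +-84 mm to 66 mm, then leaning in to +-52 mm at the top.
- tote_handle (a point): Middle of the tote's handle bar, 115 mm above the tote's underside; axes as the tote's. The bar runs along x between the tops of the end plates (free 48 mm either side of this point), 14 mm wide (along y, the way to grip it), 20 mm high. Beneath it is only the load, its top 61 mm above the underside. Gripped above the loaded tote's balance point, it twists the fingers least.
- weight_centre (a point): Centre of the plain turned-steel cylinder (45 mm diameter, 51 mm high) standing loose on the tote's floor towards one end or the other, 30 to 50 mm from the middle; the heaviest part of the load, 0.46 to 0.67 kg. z up.
- specimen_centre (a point): Centre of the small black round resin specimen mount (30 mm diameter, 16 mm high, 0.025 kg) standing loose on the tote's floor towards the other end. z up.
- bottle: Bystander: brown bottle with black cap, 50 mm diameter, 116 mm high, on the bench in front of the mounting press; origin at the centre of its underside.
- tin: Bystander: flat round tin with lid, 55 mm diameter, 22 mm high, to the left of the tote near the front edge; origin at the centre of its underside.
- magnifier: Bystander: small black tapered magnifier, 38 mm diameter, 37 mm high, on the bench behind the tote; origin at the centre of its underside.
Mind the look-alikes: they are no part of the job. What is shaped like the part that bears specimen_centre but blue or red is not meant.

How it is judged:
At the end, for the whole second after the job is handed in: The tote hangs in the gripper, its underside 70 to 150 mm above the bench, tilted less than 4 degrees (0.07 rad), moving slower than 20 mm/s and 0.1 rad/s; the weight and the specimen stand upright on its floor; the bottle, the tin and the magnifier are within 15 mm of where they stood (height (world z) of tote between 0.07 and 0.15 m and angle between tote's own z axis and vertical below 0.07 rad and linear speed of tote below 0.02 m/s and angular speed of tote below 0.1 rad/s and contact force between the fingers and tote above 2 N and x of weight_centre in the frame of tote between -0.062 and 0.062 m and y of weight_centre in the frame of tote between -0.014 and 0.014 m and z of weight_centre in the frame of tote between 0.025 and 0.046 m and x of specimen_centre in the frame of tote between -0.072 and 0.072 m and y of specimen_centre in the frame of tote between -0.022 and 0.022 m and z of specimen_centre in the frame of tote between 0.01 and 0.028 m and angle between each of weight_centre, specimen_centre's own z axis and vertical below 0.12 rad and distance of each of bottle, tin, magnifier from where it was at the start of the episode below 0.015 m); the arm keeps its last pose, push and grip.
It fails at once if the tote is squeezed or pushed with more than 170 N, counting both fingers together (about 80 N each) (contact force between the fingers and tote above 170 N).
It fails at once if the tote tilts more than 8 degrees (angle between tote's own z axis and vertical above 0.14 rad).
It fails at once if the robot touches the steel weight or the specimen (contact force between any of the arm, the fingers and weight above 0.5 N or contact force between any of the arm, the fingers and specimen above 0.5 N).
It fails at once if a bystander is knocked (distance of any of bottle, tin, magnifier from where it was at the start of the episode above 0.015 m).
It also fails if it takes over 40 s, if anything falls off the work surface, if the arm or the gripper's body presses on something with over 40 N, if the wrist force passes 120 N, or if a joint passes its speed limit or range.

## Working session

There is one attempt and no reset: what is moved stays moved. The work goes in short steps, Python scripts to look and compute and a tool call to move; the robot and the scene stay as the last step left them, time stands still between calls to the robot, and variables do not carry over. Pictures are saved under pics/ and viewed, at most 10 in all, crops included, and the job is handed in when it is done.

Besides the shell and the picture viewer there is one more tool, called after ">>>" as name(argument=value, ...), one argument or row to a line, values as JSON. servo_tool: Moves the arm, as the interface text tells. Its arguments: {"type":"object","properties":{"commands":{"type":"array"},"force":{"type":"number"}},"required":["commands"]}

```bash
mkdir -p pics; cat > h.py <<'E'
import numpy as np, cv2
from cell import arm, optics, recognise, masks_of, mark_of
def grab(c,n):
    im=optics.grab_frame(c); cv2.imwrite(f'pics/{n}.png',im[:,:,::-1]); return im
def ray(c,u,v):
    k=optics.get_calibration(c);P=np.array(k['pose'])
    d=P[:3,:3]@np.array([(u-k['cx'])/k['fx'],(v-k['cy'])/k['fy'],1]);return P[:3,3],d
def at_z(c,u,v,z):
    o,d=ray(c,u,v);return o+d*(z-o[2])/d[2]
def tri(obs):
    A=np.zeros((3,3));b=np.zeros(3)
    for c,u,v in obs:
        o,d=ray(c,u,v);d=d/np.linalg.norm(d);M=np.eye(3)-np.outer(d,d);A+=M;b+=M@o
    return np.linalg.solve(A,b)
E
python3 - <<'E'
from h import *
for c in('scene','top'):
    grab(c,c+'0'); print(c,np.array(optics.get_calibration(c)['pose']).round(3).tolist())
    for t,z in(('tote',0),('tote_handle',.115),('weight_centre',.0355),('specimen_centre',.018),('bottle',0),('tin',0),('magnifier',0)):
        for r in mark_of(c,t)[:3]:
            u,v=r['centre'][0]*640,r['centre'][1]*480
            print(c,t,round(r['confidence'],2),round(u),round(v),at_z(c,u,v,z).round(3))
print(arm.get_state())
E
```

```text
scene [[0.782, -0.444, 0.437, 0.049], [-0.623, -0.551, 0.555, -0.318], [-0.005, -0.707, -0.707, 0.854], [0.0, 0.0, 0.0, 1.0]]
scene tote 0.76 309 271 [ 0.501  0.317 -0.   ]
scene tote_handle 0.64 307 233 [0.495 0.31  0.115]
scene weight_centre 0.8 321 254 [0.528 0.312 0.036]
scene specimen_centre 0.74 256 318 [0.347 0.271 0.018]
scene specimen_centre 0.71 292 277 [0.456 0.31  0.018]
scene specimen_centre 0.54 231 288 [0.348 0.361 0.018]
scene bottle 0.79 325 382 [0.368 0.098 0.   ]
scene tin 0.91 201 247 [ 0.366  0.513 -0.   ]
top [[-0.012, -0.996, 0.088, 0.471], [-1.0, 0.014, 0.013, 0.289], [-0.015, -0.087, -0.996, 0.936], [0.0, 0.0, 0.0, 1.0]]
top tote 0.96 316 263 [0.495 0.31  0.   ]
top tote_handle 0.76 315 259 [0.499 0.311 0.115]
top weight_centre 0.74 311 242 [0.535 0.319 0.035]
top specimen_centre 0.63 286 333 [0.354 0.372 0.018]
top specimen_centre 0.55 270 172 [0.686 0.404 0.018]
top specimen_centre 0.54 281 204 [0.617 0.381 0.018]
top bottle 0.73 418 323 [0.369 0.102 0.   ]
top tin 0.74 311 280 [0.459 0.322 0.   ]
top tin 0.58 214 328 [0.364 0.523 0.   ]
top magnifier 0.56 313 168 [0.698 0.314 0.   ]
{'time': 0.8, 'qpos': array([ 1.07228541e+00,  1.04069363e-01,  9.73268783e-02,  1.56389140e+00,
       -1.32698038e-05,  1.35311642e+00]), 'qd': array([ 0.00072426, -0.00024051, -0.00034796,  0.00072444, -0.00044222,
        0.00011098]), 'joint_efforts': array([-3.81240852e-04, -5.56724846e+01,  5.03742099e+01,  8.28526572e-04,
       -5.24786701e-04, -9.86761563e-06]), 'ee_pos': array([0.16629819, 0.57654136, 0.23136344]), 'ee_rot': array([1.39954542e-01, 9.90157927e-01, 7.37446543e-05, 3.46817462e-05]), 'wrist_force': array([-0.03504546, -0.43686756, -0.54131519]), 'ft_torque': array([-0.01979151,  0.02759681,  0.04112012]), 'gripper_force': 0.0, 'gripper_width': 0.08543455609063028}
```

View pics/scene0.png

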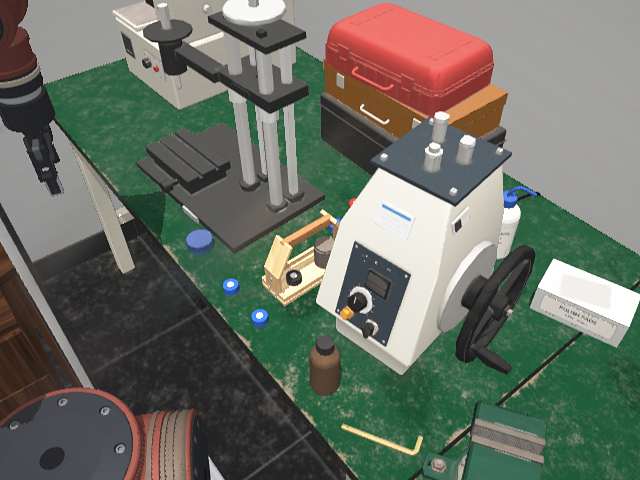

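View pics/top0.png

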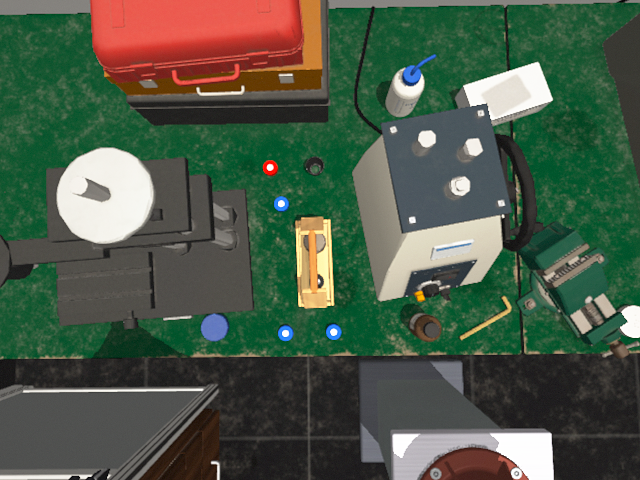

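Scene: the tote is at about (314,263) in top and (300,255) in scene, with the steel weight at its far end (+x, top 314,243). Candidates for the specimen in top are black in the tote at (318,282), chosen by the description. The blue ones at (286,333), (333,331), (281,204) and the red one at (270,168) are decoys. The press is to the right and the stand to the left. I'll check the choice in a close crop.

```bash
python3 - <<'E'
from h import *
a=cv2.imread('pics/top0.png')[205:320,280:350];b=cv2.imread('pics/scene0.png')[200:310,250:360]
cv2.imwrite('pics/crop1.png',np.hstack([cv2.resize(a,(350,575),interpolation=cv2.INTER_CUBIC),cv2.resize(b,(440,575),interpolation=cv2.INTER_CUBIC)]))
for n,p in(('pressFL',(380,300)),('pressBL',(355,178)),('standFR',(252,308))): print(n,at_z('top',*p,0).round(3))
print('press top FL',at_z('top',411,220,.3).round(3))
im=cv2.imread('pics/top0.png');h=cv2.cvtColor(im,cv2.COLOR_BGR2HSV)
for r in range(215,312,12): print(r,[tuple(h[r,c]) and '%d,%d,%d'%tuple(h[r,c]) for c in range(296,334,4)])
E
```

```text
pressFL [0.417 0.179 0.   ]
pressBL [0.674 0.226 0.   ]
standFR [0.403 0.445 0.   ]
press top FL [0.547 0.168 0.3  ]
215 ['73,169,68', '71,172,52', '74,181,52', '74,210,51', '76,250,48', '74,177,49', '74,255,73', '72,188,88', '72,164,92', '70,147,90']
227 ['16,130,196', '17,126,212', '16,133,194', '16,133,197', '16,131,206', '16,134,202', '16,133,204', '26,89,255', '23,109,255', '73,188,88']
239 ['21,118,255', '23,104,249', '16,58,96', '12,150,170', '17,168,249', '14,81,179', '15,62,194', '15,52,148', '20,120,247', '75,249,82']
251 ['16,137,244', '27,82,255', '19,119,205', '17,114,116', '16,170,247', '11,125,189', '15,82,131', '29,66,255', '19,121,231', '71,185,76']
263 ['37,90,82', '26,90,255', '18,119,208', '19,113,181', '15,172,244', '14,168,226', '27,77,254', '28,72,255', '20,117,234', '16,137,221']
275 ['77,255,32', '18,128,237', '18,117,205', '19,116,185', '16,168,250', '16,173,250', '18,120,183', '27,76,255', '21,115,244', '18,130,249']
287 ['74,228,86', '16,132,160', '19,118,204', '20,117,185', '17,172,249', '16,172,248', '11,45,63', '26,90,254', '29,69,255', '27,93,255']
299 ['75,222,85', '22,118,255', '18,128,240', '18,131,233', '18,125,240', '17,128,233', '18,128,237', '19,126,241', '27,85,255', '29,81,255']
311 ['72,172,86', '70,143,84', '67,135,89', '69,134,93', '61,74,107', '72,161,90', '71,149,96', '75,218,89', '73,198,89', '71,184,90']
```

View pics/crop1.png

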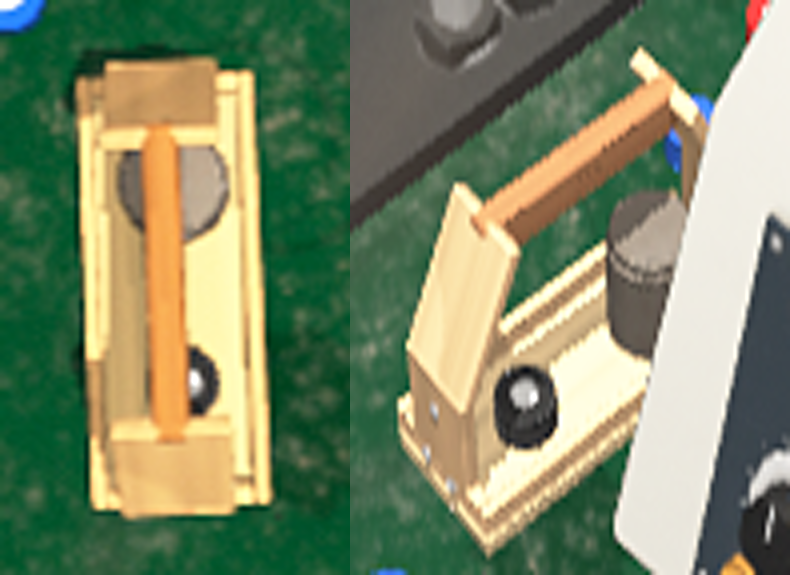

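The crop confirms it: the black specimen is in the tote's near end at top (319,281) and the steel weight is at the far end (314,243). The bar runs from (312,231) to (314,293). Next is the grip geometry, then moving.

```bash
python3 - <<'E'
from h import *
a=at_z('top',312,230.6,.125);b=at_z('top',314.4,292.6,.125);print(a.round(4),b.round(4),(a+b)/2,np.degrees(np.arctan2((a-b)[1],(a-b)[0])))
print('len',np.linalg.norm(a-b))
w=at_z('top',314.6,242.6,.061);print('w',w.round(4))
print('s',at_z('top',319.3,281.5,.026).round(4))
print('tri',tri([('top',315,259),('scene',307,233)]).round(4), tri([('top',311,242),('scene',321,254)]).round(4))
E
```

```text
[0.5506 0.3147 0.125 ] [0.4384 0.3115 0.125 ] [0.49447392 0.31309222 0.125     ] 1.5913455289760898
len 0.11222163269643197
w [0.5331 0.3118 0.061 ]
s [0.4566 0.3041 0.026 ]
tri [0.498  0.311  0.1115] [0.5363 0.3207 0.0227]
```

>>> servo_tool(
  commands=[-1,0.025,-0.025,0.01,0,0,4,-1,0.025,-0.025,0.01,0,0,4,-1,0.025,-0.025,0,0,0,4,-1,0.025,-0.03,0,0,0,4,-1,0.025,-0.035,0,0,0,2,-1,0.025,-0.035,0,0,0,0,-1,0.025,-0.035,0,0,0,0,-1,0,-0.035,0,0,0,0],
)

```text
time: 1.47
ee_pos: [0.3418, 0.3328, 0.2508]
ee_rot: [-0.016, 1.0, -0.0, 0.001]
wrist_force: [0.1, -0.2, 1.1]
gripper_width: 0.0853
gripper_force: 0.0
```

>>> servo_tool(
  commands=[-1,0.025,-0.005,0,0,0,0,-1,0.025,-0.005,0,0,0,0,-1,0.025,-0.005,0,0,0,0,-1,0.025,-0.005,0,0,0,0,-1,0.02,0,0,0,0,0,-1,0,0,0,0,0,0,-1,0,0,0,0,0,0,-1,0,0,0,0,0,0],
)

```text
time: 2.13
ee_pos: [0.4584, 0.3149, 0.2513]
ee_rot: [-0.017, 1.0, 0.0, -0.0]
wrist_force: [0.1, -0.5, 0.1]
gripper_width: 0.0854
gripper_force: 0.0
```

```bash
python3 - <<'E'
from h import *
grab('wrist','w1');print(np.array(optics.get_calibration('wrist')['pose']).round(3).tolist(),arm.get_state()['ee_pos'])
for t,z in(('tote_handle',.115),('weight_centre',.0355),('specimen_centre',.018)):
    for r in mark_of('wrist',t)[:3]:
        u,v=r['centre'][0]*640,r['centre'][1]*480
        print(t,round(r['confidence'],2),round(u),round(v),at_z('wrist',u,v,z).round(3))
E
```

```text
[[-0.033, 0.953, 0.301, 0.382], [0.999, 0.032, 0.008, 0.312], [-0.002, 0.301, -0.954, 0.395], [0.0, 0.0, 0.0, 1.0]] [0.45823031 0.31504899 0.25151212]
tote_handle 0.9 309 282 [0.497 0.311 0.115]
weight_centre 0.8 308 290 [0.538 0.311 0.035]
specimen_centre 0.93 372 354 [0.618 0.38  0.018]
specimen_centre 0.83 385 90 [0.355 0.372 0.018]
specimen_centre 0.72 271 90 [0.358 0.273 0.018]
```

View pics/w1.png

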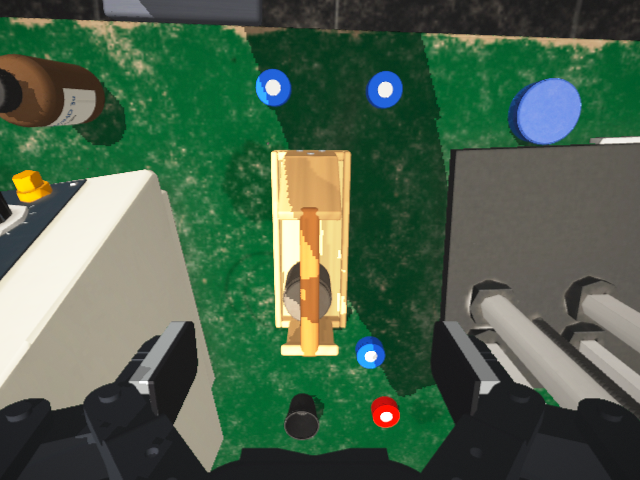

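The wrist view shows the bar from (310,208) to (310,355), parallel to the tool x axis, with the weight under it at (307,290). The handle middle is at about (0.497, 0.311) and the weight offset is about +39 mm, which puts the balance point at about +25 mm. I'll grip at x≈0.522.

>>> servo_tool(
  commands=[-1,0.022,-0.001,0,0,0,0,-1,0.022,-0.001,0,0,0,0,-1,0.02,-0.001,0,0,0,0,-1,0,0,-0.03,0,0,0,-1,0,0,-0.03,0,0,0,-1,0,0,-0.02,0,0,0,-1,0,0,0,0,0,0,-1,0,0,0,0,0,0],
)

```text
time: 3.0
ee_pos: [0.5219, 0.3118, 0.171]
ee_rot: [-0.017, 1.0, -0.0, -0.001]
wrist_force: [0.0, -0.0, 0.1]
gripper_width: 0.0853
gripper_force: 0.0
```

```bash
python3 - <<'E'
from h import *
grab('wrist','w2');print(arm.get_state()['ee_pos'])
for t,z in(('tote_handle',.115),('weight_centre',.0355)):
    for r in mark_of('wrist',t)[:2]:
        u,v=r['centre'][0]*640,r['centre'][1]*480
        print(t,round(r['confidence'],2),round(u),round(v),at_z('wrist',u,v,z).round(3))
E
```

```text
[0.52286592 0.31209302 0.17267128]
tote_handle 0.77 317 223 [0.497 0.312 0.115]
weight_centre 0.95 314 255 [0.542 0.312 0.035]
```

View pics/w2.png

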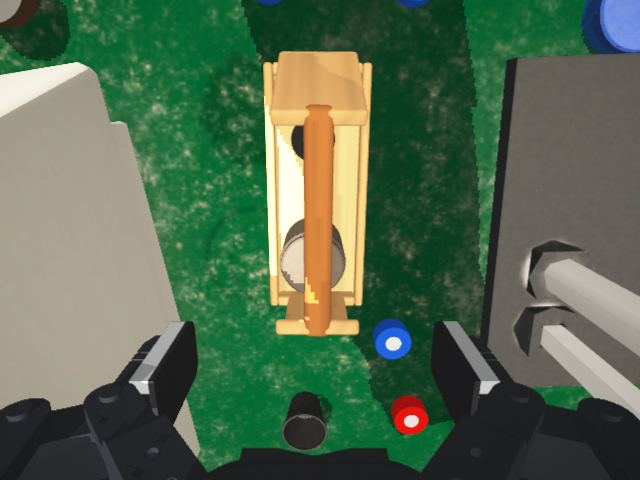

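The bar is centred between the fingers (column 317), parallel to them and clear. The weight is at (313,257) and its offset is about 42 mm, so I'll shift 2 mm further and descend.

>>> servo_tool(
  commands=[-1,0.002,0,-0.02,0,0,0,-1,0,0,-0.02,0,0,0,-1,0,0,-0.02,0,0,0,-1,0,0,-0.0155,0,0,0,-1,0,0,0,0,0,0,-1,0,0,0,0,0,0,-0.2,0,0,0,0,0,0,0.2,0,0,0,0,0,0],
  force=60,
)

```text
time: 3.82
ee_pos: [0.5261, 0.3123, 0.0981]
ee_rot: [-0.017, 1.0, 0.001, 0.001]
wrist_force: [-0.0, -0.3, -0.1]
gripper_width: 0.0642
gripper_force: 0.0
```

>>> servo_tool(
  commands=[0.4,0,0,0,0,0,0,0.5,0,0,0,0,0,0,0.6,0,0,0,0,0,0,0.7,0,0,0,0,0,0,0.8,0,0,0,0,0,0,1,0,0,0,0,0,0,1,0,0,0,0,0,0,1,0,0,0,0,0,0],
  force=60,
)

```text
time: 4.48
ee_pos: [0.5251, 0.3122, 0.0961]
ee_rot: [-0.017, 1.0, 0.0, 0.0]
wrist_force: [0.2, 4.3, 2.6]
gripper_width: 0.013
gripper_force: 59.8
```

>>> servo_tool(
  commands=[1,0,0,0.001,0,0,0,1,0,0,0.001,0,0,0,1,0,0,0.001,0,0,0,1,0,0,0.001,0,0,0,1,0,0,0.001,0,0,0,1,0,0,0.001,0,0,0,1,0,0,0,0,0,0,1,0,0,0,0,0,0],
)

```text
time: 5.15
ee_pos: [0.5249, 0.3118, 0.1018]
ee_rot: [-0.017, 1.0, 0.0, 0.0]
wrist_force: [0.2, 0.5, -8.3]
gripper_width: 0.013
gripper_force: 58.4
```

```bash
python3 - <<'E'
from h import *
s=arm.get_state();print({k:np.round(s[k],4) for k in('ee_pos','ee_rot','wrist_force','ft_torque','gripper_force')})
grab('scene','s2')
b=cv2.imread('pics/s2.png')[170:320,230:380];cv2.imwrite('pics/s2c.png',cv2.resize(b,(600,600),interpolation=cv2.INTER_CUBIC))
E
```

```text
{'ee_pos': array([0.5249, 0.3118, 0.1018]), 'ee_rot': array([-0.0167,  0.9999,  0.    ,  0.    ]), 'wrist_force': array([ 0.165 ,  0.5198, -8.2564]), 'ft_torque': array([ 0.0209, -0.0041, -0.0256]), 'gripper_force': np.float64(58.4069)}
```

View pics/s2c.png

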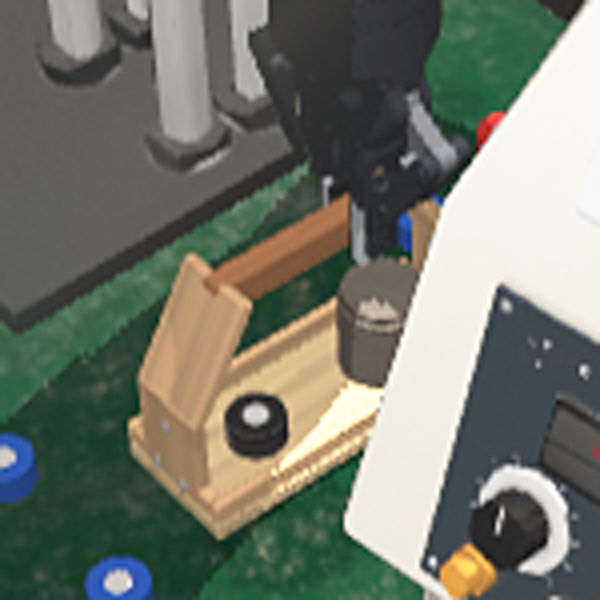

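The tote is gripped and hangs level at 8.3 N, with almost no moment, and both loads stand. Lifting slowly.

>>> servo_tool(
  commands=[1,0,0,0.002,0,0,0,1,0,0,0.004,0,0,0,1,0,0,0.006,0,0,0,1,0,0,0.006,0,0,0,1,0,0,0.006,0,0,0,1,0,0,0.006,0,0,0,1,0,0,0.006,0,0,0,1,0,0,0.006,0,0,0],
)

```text
time: 5.87
ee_pos: [0.525, 0.3119, 0.1447]
ee_rot: [-0.017, 1.0, 0.0, 0.0]
wrist_force: [-0.2, 0.2, -8.5]
gripper_width: 0.0132
gripper_force: 58.5
```

>>> servo_tool(
  commands=[1,0,0,0.006,0,0,0,1,0,0,0.006,0,0,0,1,0,0,0.006,0,0,0,1,0,0,0.006,0,0,0,1,0,0,0.006,0,0,0,1,0,0,0.006,0,0,0,1,0,0,0.006,0,0,0,1,0,0,0.006,0,0,0],
)

```text
time: 6.53
ee_pos: [0.5249, 0.3118, 0.1924]
ee_rot: [-0.017, 1.0, 0.0, 0.0]
wrist_force: [0.5, 0.2, -7.3]
gripper_width: 0.0128
gripper_force: 58.5
```

>>> servo_tool(
  commands=[1,0,0,0.004,0,0,0,1,0,0,0.002,0,0,0,1,0,0,0,0,0,0,1,0,0,0,0,0,0,1,0,0,0,0,0,0,1,0,0,0,0,0,0,1,0,0,0,0,0,0,1,0,0,0,0,0,0],
)

```text
time: 7.2
ee_pos: [0.5248, 0.3118, 0.1976]
ee_rot: [-0.017, 1.0, -0.0, -0.0]
wrist_force: [-0.5, 0.6, -7.5]
gripper_width: 0.0132
gripper_force: 58.5
```

```bash
python3 - <<'E'
from h import *
s=arm.get_state();print({k:np.round(s[k],4) for k in('time','ee_pos','ee_rot','wrist_force','ft_torque','gripper_force')})
a=grab('scene','s3');w=grab('wrist','w3')
b=cv2.resize(a[120:300,230:380],(400,480),interpolation=cv2.INTER_CUBIC);c=w[:,120:520]
cv2.imwrite('pics/s3c.png',np.hstack([b,c])[:,:,::-1])
E
```

```text
{'time': np.float64(7.2), 'ee_pos': array([0.5248, 0.3118, 0.1976]), 'ee_rot': array([-1.670e-02,  9.999e-01, -0.000e+00, -2.000e-04]), 'wrist_force': array([-0.4787,  0.5511, -7.4712]), 'ft_torque': array([ 0.0072, -0.0234, -0.0041]), 'gripper_force': np.float64(58.5105)}
```

View pics/s3c.png

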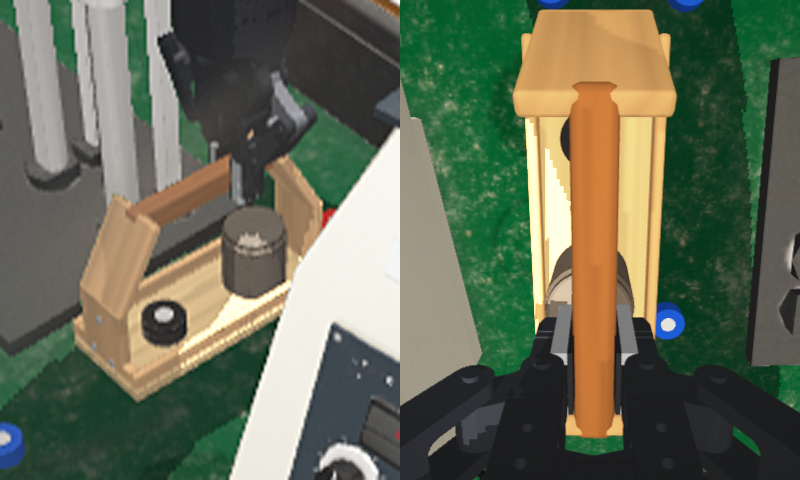

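Both loads stand upright, and the tote hangs free: the near plate's bend edge is at wrist row ~10 and the bar end at ~88. A quick check of the tilt by projection.

```bash
python3 - <<'E'
from h import *
from scipy.spatial.transform import Rotation as R
k=optics.get_calibration('wrist');P=np.linalg.inv(k['pose']);s=arm.get_state()
g=s['ee_pos']+[0,0,.019]; yaw=np.radians(1.9)
for off in(.025,.0275,.030):
  for t in(-4,-2,0,2,4):
    o=[]
    for p in([-.05,0,.125],[-.088,0,.066],[-.056,0,.125]):
        q=R.from_euler('z',yaw).apply(R.from_euler('y',t,degrees=True).apply(np.array(p)-[off,0,.115]))+g
        c=P[:3,:3]@q+P[:3,3];o+=[round(k['fy']*c[1]/c[2]+k['cy'],1)]
    print(off,t,o)
w=cv2.imread('pics/w3.png')
g2=cv2.cvtColor(w,cv2.COLOR_BGR2HSV)[:,300]
print([tuple(int(x) for x in g2[r]) for r in list(range(2,18,2))])
print([tuple(int(x) for x in g2[r]) for r in range(80,124,3)])
print([(r,tuple(int(x) for x in cv2.cvtColor(w,cv2.COLOR_BGR2HSV)[r,315])) for r in range(70,100,3)])
E
```

```text
0.025 -4 [np.float64(124.1), np.float64(34.8), np.float64(101.7)]
0.025 -2 [np.float64(125.0), np.float64(27.4), np.float64(102.1)]
0.025 0 [np.float64(126.3), np.float64(19.9), np.float64(102.8)]
0.025 2 [np.float64(128.0), np.float64(12.4), np.float64(104.0)]
0.025 4 [np.float64(130.2), np.float64(4.9), np.float64(105.7)]
0.0275 -4 [np.float64(114.9), np.float64(27.9), np.float64(92.2)]
0.0275 -2 [np.float64(115.6), np.float64(20.3), np.float64(92.3)]
0.0275 0 [np.float64(116.6), np.float64(12.5), np.float64(92.8)]
0.0275 2 [np.float64(118.1), np.float64(4.7), np.float64(93.7)]
0.0275 4 [np.float64(120.1), np.float64(-3.1), np.float64(95.2)]
0.03 -4 [np.float64(105.5), np.float64(21.1), np.float64(82.6)]
0.03 -2 [np.float64(105.9), np.float64(13.1), np.float64(82.4)]
0.03 0 [np.float64(106.8), np.float64(5.1), np.float64(82.6)]
0.03 2 [np.float64(108.1), np.float64(-3.1), np.float64(83.3)]
0.03 4 [np.float64(109.8), np.float64(-11.3), np.float64(84.4)]
[(73, 230, 52), (74, 230, 52), (74, 235, 52), (73, 221, 53), (17, 141, 204), (16, 142, 189), (16, 140, 186), (16, 139, 187)]
[(16, 140, 202), (13, 182, 161), (13, 183, 188), (14, 184, 197), (13, 184, 208), (13, 182, 210), (13, 182, 210), (13, 182, 209), (13, 182, 210), (14, 182, 207), (13, 183, 204), (13, 182, 202), (13, 183, 201), (13, 181, 201), (13, 183, 202)]
[(70, (17, 144, 206)), (73, (16, 140, 207)), (76, (16, 139, 207)), (79, (16, 141, 208)), (82, (13, 173, 153)), (85, (13, 184, 182)), (88, (13, 183, 192)), (91, (14, 183, 201)), (94, (13, 183, 208)), (97, (13, 183, 208))]
```

```bash
python3 - <<'E'
from h import *
print(arm.get_state()['gripper_force'],arm.job_done())
E
```

```text
the job is handed in; nothing more can be done
58.49987804889679 None
```

I gripped the tote by its handle bar at about 58 N near its balance point. It was handed in hanging about 10 cm up, level to roughly 1 degree by image projection, with the weight and specimen standing in it; the verdict was not shown.

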